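# Clamp a freshly glued flow cell in the light-tight box

## Task

A flow cell whose two clear halves have wet light-curing glue between them waits in the clamping box under its hood. Take the hood by a knob and swing it right back until it rests on its stop; then pump the clamp's trigger towards the fixed grip, stroke by stroke and by the trigger alone (do not push the bar, the foot or the cell by hand), until the sprung foot presses the cell against the anvil with its spring about half closed - never squeeze the spring all the way shut, that crushes the glue joint. The clamp eases off when the trigger is let go, so finish while still holding the trigger squeezed at that pressure; leave the other things on the bench where they are.

Things in the scene. Friction and masses are not known exactly. Their poses are not given: they have to be found in the camera images.
- case: clamping box fixed on a thin grey mat: white base plate 130 (x) x 280 (y) x 12 mm under a grey sheet-metal hood (closed: 116 mm high). Origin: centre of its underside, 1.5 mm over the bench. +x to the hinge side (away from the robot), +y along the clamp from trigger to anvil. 'Case frame' below uses this origin and axes; the clamp's line is at x = -8 mm.
- lid_knob (a point): centre of that one of the hood's two equal front knobs which is nearer the trigger: black barrel, 24 mm diameter, 30 mm long along case y, its surface 28 mm ahead of the front wall; case frame (-105, -45, 75) mm when closed, hood top 41 mm above it. Can be pinched from above on its flat ends (30 mm apart); pivots in the fingers as the hood turns.
- lid_hinge (a point): middle of the hood's hinge axis at the back of the base, case frame (67, 0, 14) mm; the axis runs along case y. The knobs are 172 mm in front of it and 61 mm above it when closed.
- lid (a joint): hood angle, rad: 0 closed, 1.66 resting on its stop (a little past upright, it stays there by its weight). Hood 0.35 kg; it falls shut below about 1.0 rad and falls back to the stop above that.
- grip_mid (a point): in the clamp's fixed upright grip, a black ribbed post 24 (x) x 16 (y) mm, its top at case z = 100 mm, clear for fingers from z = 62 mm up. The point is on its centre line, case frame (-8, -30, 88) mm. Under the hood until that is open.
- trigger_mid (a point): centre of the trigger's rounded black end (16 mm thick, 26 mm wide along case x) on the -y side of the grip: case frame (-8, -72, 85) mm at rest, (-8, -50, 88) mm fully squeezed. Width over grip and trigger: 58 mm at rest, 36 mm fully squeezed. The grip is fixed; only the trigger moves. About 6 N on it holds the foot's spring half closed.
- trigger (a joint): trigger angle, rad: 0 at rest (a spring returns it, about 2 N at its end), 0.319 fully squeezed (22 mm travel at its end, 70 mm from the pivot). Its pawl catches the bar's ratchet rings (5 mm apart): a full squeeze moves the bar about 10 mm, at most 12.5; on the way back the pawl slips over the rings and the bar stays (1.5 N friction) unless the foot's spring pushes it back.
- trigger_bow: the black finger piece of the trigger (rounded end and its arm); origin at the trigger's pivot, turns with the trigger.
- bar_travel (a joint): how far the push bar (steel, ringed, its axis at case z = 42 mm, a black button at its tail) has advanced, m: grows toward the cell, 0 to 0.055. There is no holding pawl: released under load it slides back.
- push_bar: the ringed push bar with the foot it carries; origin at the box's origin when bar_travel is 0.
- foot (a joint): how far the foot's spring is closed, m: 0 free, 0.010 fully closed. The spring is 0.8 N per mm on 1 N preload: 5 N when half closed. Seen as the brass stem between the barrel and the foot: 10 mm shows when free.
- foot_pad: the foot: steel disc with rubber face, 24 mm diameter, at the front (+y) end of the push bar; origin as for push_bar, shifted with the foot's spring.
- foot_face (a point): centre of the foot's face that meets the cell: case z = 42 mm, case y = 18 mm + bar_travel - foot.
- anvil_face (a point): centre of the anvil's rubber face, case z = 42 mm, facing the foot (-y); the anvil stands screwed tight at case y = 87 to 95 mm.
- anvil: the fixed jaw: aluminium block 44 mm wide and 54 mm high with a rubber face at the far (+y) end of the clamp.
- flow_cell: the flow cell, loose, 44 (x) x 36 (y, the clamped thickness) x 40 mm, clear halves with a white frame in the joint and two white ports on top; origin: centre of its underside, which stands on a low nest (case z = 20 mm) between two 5 mm high rails. At first it stands free between foot and anvil.
- dish_a: bystander: closed petri dish, 62 mm diameter, 16 mm high, the lower of a stack of two; origin at its underside.
- dish_b: bystander: the upper of the two petri dishes.
- slip_box: bystander: small carton 40 x 64 x 28 mm; origin at its underside.
- tweezers: bystander: steel tweezers 16 x 124 x 8 mm lying flat; origin at the underside.
- spatula: bystander: steel spatula 10 x 158 x 5 mm lying flat; origin at the underside.
- timer: bystander: bench timer 58 x 72 x 19 mm; origin at its underside.
- beaker: bystander: glass beaker 83 mm diameter, 111 mm high; origin at its underside.
- bottle: bystander: square-shouldered glass bottle, 56 mm diameter, 101 mm high with screw cap; origin at its underside.

How it is judged:
By the outcome, as a careful person would: the job done as asked, in the order asked, and still so for the second after the job is handed in, while the arm keeps its last pose, push and grip.
It also fails if it takes over 72 s, if anything falls off the work surface, if the arm or the gripper's body presses on something with over 40 N, if the wrist force passes 120 N, or if a joint passes its speed limit or range.

## Robot

A 6-joint arm with a two-finger parallel gripper is mounted at the origin on the work surface; the furniture and walls round the work are solid. World frame = base frame: x ahead of the robot, y to its left, z up, the work surface at z = 0. Lengths are in mm, angles in degrees, forces in N, time in s.
With the tool pointing down it reaches from about 325 to 775 mm from the base axis. Payload 5.5 kg.
Tool frame: the origin (TCP) lies midway between the tips of the shut fingers; the grasp point (between the pads) lies 19 mm behind it; z points along the fingers, y is the line along which they close (so a half turn about z gives the same grasp; the last joint's range is limited). The gripper opens to 85 mm and grips with 20 to 120 N. Pads are 22 mm wide; open, the fingers measure 114 mm over their backs; the gripper's body (76 mm by 85 mm) begins 54 mm behind the grasp point. The pads swing forward as they close: fully open they stand 13 mm farther back than shut.
Start: joints at [-74.467, 5.22, 70.514, -0, 104.267, -3.249], TCP at [193.176, -568.066, 231.275] pointing down, gripper open.
Joint ranges: [-164.24, 164.24], [-49.07, 125.15], [9.68, 141.18], [-86.29, 266.29], [3.28, 154.24], [-151.56, 151.56]. Speed limits (degrees/s): [147.25, 147.25, 172.46, 180, 180, 180].

## Interface

Orientations are given as a 3x3 rotation matrix whose columns are the frame's x, y, z axes.
In Python, from plant import bot gives the robot as it stands.
- The arm moves only by the tool play_rows, never from a script. Its argument "motion" is text: rows parted by semicolons, each of 7 numbers parted by spaces: the shift along the tool's x, y, z in mm, then the turn, a rotation vector about the tool's x, y, z in rad, then the closure, from 0 (fully open) to 1 (shut). A call has 1 to 8 rows; each row is the pose to reach, as a shift and turn from the pose commanded when the call began, along the tool's axes at that moment; what a row does not reach only later rows make up. A row lasts 1/10 s, in which the tool goes at most 50 mm and 8.59 degrees, less where a joint would pass 70% of its speed; a pose out of reach is approached as far as the arm can. A call with a gripper value outside its range is refused whole. The fingers move at their own pace and stop on an object; "squeeze" is the grip in N (left out, the last holds). Time passes only in rows, so rows that repeat a pose let the fingers close. It gives the time, the measured TCP pose, the force, the opening and the grip force at its end, in the units of the state.
- bot.sense(): the state, without advancing time (a new reading comes with each control period).
- bot.capture(name): name is "side" or "top" or "wrist"; returns a dict with "frame" (384x512x3 uint8, red, green, blue), "fov_y" (degrees; the focal length in pixels is half the picture's height over the tangent of half this angle, whatever the lens; pixels are square), "cx", "cy" (the principal point, pixels), "rvec" (rotation vector, rad) and "tvec" (3), from world to camera coordinates, as OpenCV has them. Camera axes: x right, y down, z forward; pixel columns grow to the right and rows downward; lengths in mm; the calibration is good to about 2 mm. The wrist camera is an equidistant fisheye: a pixel r from the principal point sees the ray r / f radians off the axis. A picture is of the moment at which its call begins. There is no depth.
- bot.close_job(): hands the job in; it is judged then, once.
The state is a dict: "time_s": time; "joints": joint angles; "qvel": joint speeds; "joint_efforts": joint torques, N m; "position": TCP position; "orientation": TCP orientation; "force": force on the tool from outside, world axes, zero at the start; "ft_torque": the same for the moment, N m; "width": finger opening in mm; "finger_force": force on a finger pad.
Only numpy, scipy, OpenCV 4.12 (cv2) and the standard library are available. Lean on these libraries where they do the work, as an engineer would, in place of code of your own. Each camera call takes 0.05 s, during which the arm holds its last target. There are 200 camera calls.

## Working session

There is one attempt and no reset: what is moved stays moved. The work goes in short steps, Python scripts to look and compute and a tool call to move; the robot and the scene stay as the last step left them, time stands still between calls to the robot, and variables do not carry over. Pictures are saved under pics/ and viewed, at most 10 in all, crops included, and the job is handed in when it is done.

Besides the shell and the picture viewer there is one more tool, called after "Call:" as name(argument=value, ...) on one line, values as JSON. play_rows: Moves the arm, as the interface text tells. Its arguments: {"type":"object","properties":{"motion":{"type":"string"},"squeeze":{"type":"number"}},"required":["motion"]}

```bash
mkdir -p pics; ls; cat > h.py <<'E'
import numpy as np, cv2
from plant import bot
def cap(n,f):
    c=bot.capture(n); cv2.imwrite('pics/'+f,c['frame'][:,:,::-1]); np.save('pics/'+f[:-4]+'.npy',{k:v for k,v in c.items()},allow_pickle=True); return c
def load(f): return np.load('pics/'+f+'.npy',allow_pickle=True).item()
def ray(c,u,v):
    H=c['frame'].shape[0]; f=H/2/np.tan(np.radians(c['fov_y'])/2)
    R=cv2.Rodrigues(np.array(c['rvec'],float))[0]; t=np.array(c['tvec'],float).ravel()
    d=R.T@np.array([(u-c['cx'])/f,(v-c['cy'])/f,1.]); return -R.T@t,d
def onz(c,u,v,z):
    o,d=ray(c,u,v); return o+d*(z-o[2])/d[2]
def proj(c,p):
    H=c['frame'].shape[0]; f=H/2/np.tan(np.radians(c['fov_y'])/2)
    R=cv2.Rodrigues(np.array(c['rvec'],float))[0]; q=R@np.array(p,float)+np.array(c['tvec'],float).ravel()
    return q[0]/q[2]*f+c['cx'],q[1]/q[2]*f+c['cy']
E
python3 - <<'E'
from h import *
a=cap('top','t0.png');b=cap('side','s0.png')
for c in(a,b):print(c['fov_y'],c['cx'],c['cy'],ray(c,c['cx'],c['cy']))
print(bot.sense())
E
```

```text
pics
50.52760219094744 253.9815481168512 196.6083808236276 (array([ 417.91624975,  -59.46405364, 1258.98008479]), array([ 0.04206022,  0.02077911, -0.99889898]))
54.38461813072587 259.7119735788984 190.52906153983398 (array([-570.74214219, -192.58882634,  681.00100713]), array([ 0.8690026 ,  0.12214632, -0.47949428]))
{'time_s': 0.1, 'joints': array([-7.44676185e+01,  5.25917144e+00,  7.05761761e+01,  2.21580295e-03,
        1.04266544e+02, -3.24774906e+00]), 'qvel': array([ 0.01644864, -0.10492217, -0.22068256,  0.05465443, -0.0423076 ,
       -0.02413913]), 'joint_efforts': array([ 1.88972430e-03, -4.60218394e+01, -4.19216716e+01, -5.18984007e-05,
        1.06864935e-02,  6.26291296e-06]), 'position': array([ 193.11339797, -567.80310238,  230.24821213]), 'orientation': array([[ 9.46757934e-01,  3.21945991e-01, -4.40096610e-04],
       [ 3.21946262e-01, -9.46756375e-01,  1.72342692e-03],
       [ 1.38186116e-04, -1.77335557e-03, -9.99998418e-01]]), 'force': array([-1.37533752, -0.82920172,  0.30916899]), 'ft_torque': array([ 0.02494654,  0.00681783, -0.00640229]), 'finger_force': 0.0, 'width': 85.28259134998443}
```

View pics/t0.png

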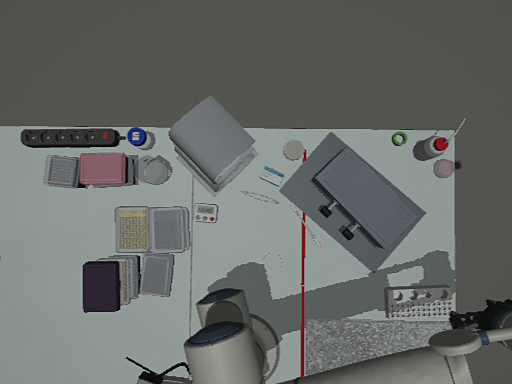

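View pics/s0.png

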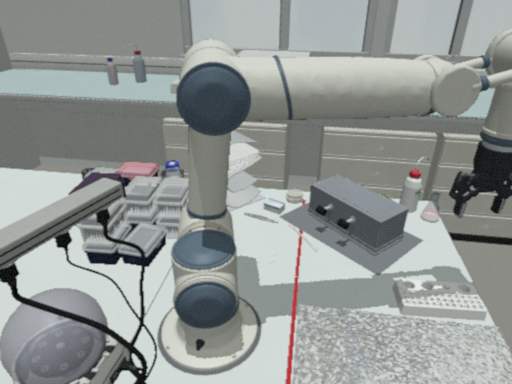

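The two views show the hood right of the red line, its front facing the robot. The knobs in the top view are at about (326,211) and (348,232), and the lower-right one is on the trigger side. Next I'll measure the knobs with colour masks.

```bash
python3 - <<'E'
from h import *
a=load('t0');b=load('s0')
def blobs(c,roi,th=30):
    x0,x1,y0,y1=roi; g=c['frame'].max(2)[y0:y1,x0:x1]
    n,l,s,ce=cv2.connectedComponentsWithStats((g<th).astype(np.uint8))
    return [(s[i,4],ce[i]+[x0,y0],s[i,:4]) for i in range(1,n) if s[i,4]>12]
for c,r in((a,(305,370,190,250)),(b,(305,375,195,245))):
    for x in blobs(c,r):print(x)
# triangulate by hand guesses
for uv in((326,211),(348,232)):print(onz(a,*uv,76.5))
# hood top by colour: 
x=a['frame'].astype(int); 
for p in((370,190),(300,190),(340,160),(400,220),(240,130)):print(p,x[p[1],p[0]])
cr=cv2.resize(a['frame'][120:280,270:440],None,fx=4.5,fy=3.7*4.5/3.7,interpolation=cv2.INTER_CUBIC)[:600]
cr=cv2.resize(a['frame'][125:280,270:440],None,fx=3.8,fy=3.8,interpolation=cv2.INTER_CUBIC)
cr2=cv2.resize(b['frame'][160:270,275:425],None,fx=4,fy=4)
cv2.imwrite('pics/crop.png',cr[:,:,::-1])
E
```

```text
(np.int32(50), array([325.1 , 211.36]), array([15, 16, 11, 12], dtype=int32))
(np.int32(60), array([347.2, 233.7]), array([37, 38, 12, 12], dtype=int32))
(np.int32(23), array([321.60869565, 211.65217391]), array([12, 14,  9,  6], dtype=int32))
(np.int32(31), array([342.61290323, 224.5483871 ]), array([33, 26, 10,  8], dtype=int32))
[ 428.94696937 -244.00309701   76.5       ]
[ 369.32270892 -307.71782575   76.5       ]
(370, 190) [ 90  97 103]
(300, 190) [ 91  96 101]
(340, 160) [84 89 95]
(400, 220) [86 92 98]
(240, 130) [105 109 110]
```

View pics/crop.png

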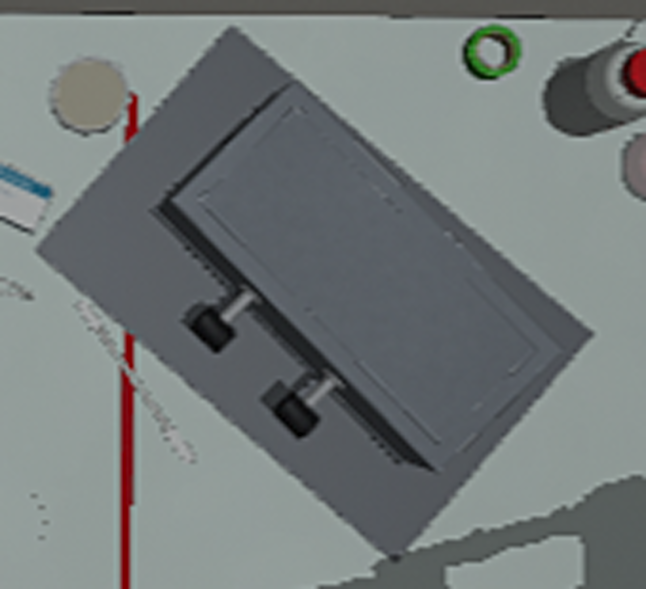

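The crop shows the knobs at (325.8,211.3) and (348.2,232.9) in full-frame pixels, and the hood-top and mat corners are clear.

```bash
python3 - <<'E'
from h import *
a=load('t0');b=load('s0')
f=lambda u,v,z:onz(a,270+u/3.8,125+v/3.8,z)[:2]
H=np.array([f(*p,117.5) for p in((295,82),(172,203),(438,468),(562,350))])
M=np.array([f(*p,1.5) for p in((232,27),(37,250),(396,556),(592,333))])
for Q in(H,M):
    print(Q.round(0).tolist(),'c',Q.mean(0),[np.linalg.norm(Q[i]-Q[(i+1)%4]).round() for i in range(4)])
    d=Q[1]-Q[2];e=Q[0]-Q[3];d2=Q[0]-Q[1];e2=Q[3]-Q[2]
    print([np.degrees(np.arctan2(x[1],x[0])).round(1) for x in(d,e,d2,e2)])
k1=onz(a,325.8,211.3,76.5);k2=onz(a,348.2,232.9,76.5);print(k1,k2,np.linalg.norm(k1-k2),np.degrees(np.arctan2(*(k1-k2)[1::-1])))
print(proj(b,k1),proj(b,k2))
E
```

```text
[[610.0, -297.0], [519.0, -207.0], [328.0, -402.0], [415.0, -492.0]] c [ 468.28650308 -349.59559685] [np.float64(128.0), np.float64(274.0), np.float64(126.0), np.float64(276.0)]
[np.float64(45.6), np.float64(45.1), np.float64(-44.7), np.float64(-45.8)]
[[675.0, -270.0], [490.0, -113.0], [248.0, -404.0], [429.0, -560.0]] c [ 460.38491686 -336.56344167] [np.float64(242.0), np.float64(379.0), np.float64(240.0), np.float64(381.0)]
[np.float64(50.2), np.float64(49.8), np.float64(-40.4), np.float64(-40.8)]
[ 428.0704766  -243.43259602   76.5       ] [ 366.74217119 -308.30570031   76.5       ] 89.2730681951446 46.60892519652142
(np.float64(320.91995206442624), np.float64(210.63933608600814)) (np.float64(343.3035670214879), np.float64(223.47063934757364))
```

Call:
play_rows(motion="248 -190 80 0 0 1.103 0;248 -190 80 0 0 1.103 0;248 -190 80 0 0 1.103 0;248 -190 80 0 0 1.103 0;248 -190 80 0 0 1.103 0;248 -190 80 0 0 1.103 0;248 -190 80 0 0 1.103 0;248 -190 80 0 0 1.103 0", squeeze=40)

```text
time_s: 0.9
position: [368.1, -304.4, 149.3]
orientation: [[0.714, -0.7, -0.001], [-0.7, -0.714, 0.003], [-0.003, -0.002, -1.0]]
force: [-0.6, -0.5, 0.9]
width: 85.4
finger_force: 0.0
```

```bash
cat >> h.py <<'E'
def rayw(c,u,v):
    H=c['frame'].shape[0]; f=H/2/np.tan(np.radians(c['fov_y'])/2)
    R=cv2.Rodrigues(np.array(c['rvec'],float))[0]; t=np.array(c['tvec'],float).ravel()
    x,y=u-c['cx'],v-c['cy']; r=np.hypot(x,y)+1e-9; a=r/f
    return -R.T@t, R.T@np.array([np.sin(a)*x/r,np.sin(a)*y/r,np.cos(a)])
def onzw(c,u,v,z):
    o,d=rayw(c,u,v); return o+d*(z-o[2])/d[2]
def projw(c,p):
    H=c['frame'].shape[0]; f=H/2/np.tan(np.radians(c['fov_y'])/2)
    R=cv2.Rodrigues(np.array(c['rvec'],float))[0]; q=R@np.array(p,float)+np.array(c['tvec'],float).ravel()
    n=np.hypot(q[0],q[1]);a=np.arctan2(n,q[2])*f; return q[0]/n*a+c['cx'],q[1]/n*a+c['cy']
E
python3 - <<'E'
from h import *
w=cap('wrist','w0.png'); print(w['fov_y'],w['cx'],w['cy'],rayw(w,w['cx'],w['cy']))
print(projw(w,(366.7,-308.3,76.5)),bot.sense()['position'])
E
```

```text
65.70646984690485 256.10645248963834 191.5542250626883 (array([ 420.2720489 , -356.70483049,  290.98200503]), array([-0.20584675,  0.20373299, -0.95714157]))
(np.float64(260.3849782312191), np.float64(200.6589836034499)) [ 367.49547115 -306.01389263  150.01913398]
```

View pics/w0.png

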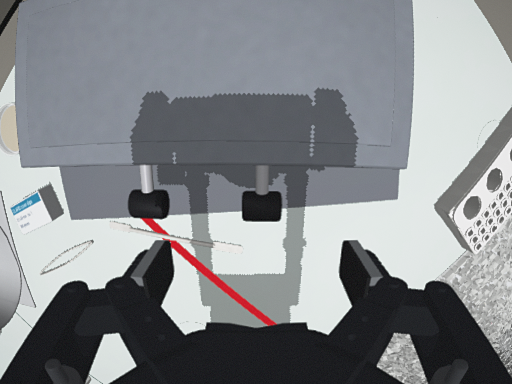

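Call:
play_rows(motion="-2 3 50 0 0 0 0;-2 3 95 0 0 0 0;-2 3 95 0 0 0 0;-2 3 95 0 0 0 1;-2 3 95 0 0 0 1;-2 3 95 0 0 0 1;-2 3 95 0 0 0 1;-2 3 95 0 0 0 1", squeeze=30)

```text
time_s: 1.75
position: [366.5, -308.1, 59.6]
orientation: [[0.715, -0.699, 0.008], [-0.699, -0.715, 0.001], [0.005, -0.006, -1.0]]
force: [6.8, 9.5, 7.5]
width: 29.4
finger_force: 33.2
```

Call:
play_rows(motion="10 -1 -23 0 0 0 1;24 -1 -45 0 0 0 1;40 -1 -65 0 0 0 1;58 -1 -82 0 0 0 1;79 -1 -96 0 0 0 1;79 -1 -96 0 0 0 1")

```text
time_s: 2.35
position: [422.6, -364.5, 154.6]
orientation: [[0.715, -0.699, 0.003], [-0.699, -0.715, -0.001], [0.003, -0.002, -1.0]]
force: [1.6, 4.6, 0.9]
width: 29.5
finger_force: 36.5
```

Call:
play_rows(motion="23 -0.5 -11 0 0 0 1;47 -0.5 -19 0 0 0 1;72 -0.5 -24 0 0 0 1;97 -0.5 -25 0 0 0 1;123 -0.5 -23 0 0 0 1;147 -0.5 -17 0 0 0 1;162 -0.5 -11 0 0 0 1;162 -0.5 -11 0 0 0 1")

```text
time_s: 3.15
position: [536.5, -479.2, 163.8]
orientation: [[0.713, -0.701, 0.0], [-0.701, -0.713, -0.004], [0.003, 0.002, -1.0]]
force: [-2.2, -3.9, 2.3]
width: 29.5
finger_force: 38.8
```

Call:
play_rows(motion="4 0 1.5 0 0 0 1;4 0 1.5 0 0 0 0;4 0 1.5 0 0 0 0;4 0 1.5 0 0 0 0;4 0 1.5 0 0 0 0;4 0 -48 0 0 0 0;4 0 -90 0 0 0 0;4 0 -90 0 0 0 0")

```text
time_s: 3.95
position: [540.4, -480.1, 263.0]
orientation: [[0.715, -0.7, 0.01], [-0.699, -0.715, -0.009], [0.013, -0.0, -1.0]]
force: [0.1, 1.1, 1.3]
width: 85.0
finger_force: 0.0
```

Call:
play_rows(motion="-50 5 0 0 0 0 0;-100 5 0 0 0 0 0;-148 5 30 0 0 0 0;-148 5 75 0 0 0 0;-148 5 75 0 0 0 0")

```text
time_s: 4.45
position: [426.0, -375.0, 168.5]
orientation: [[0.714, -0.7, -0.012], [-0.699, -0.715, 0.012], [-0.016, -0.0, -1.0]]
force: [-0.3, 0.1, -2.4]
width: 85.7
finger_force: 0.0
```

```bash
python3 - <<'E'
from h import *
w=cap('wrist','w1.png'); cap('side','s1.png'); cap('top','t1.png')
O=np.array([473,-349.4,1.5]);ex=np.array([.7145,-.6997,0]);ey=np.array([.6997,.7145,0])
C=lambda x,y,z:O+x*ex+y*ey+np.array([0,0,z])
for n,p in dict(grip=(-8,-30,100),trig=(-8,-72,93),foot=(-8,18,42),anv=(-8,87,69),cell=(-8,69,60)).items(): print(n,np.round(projw(w,C(*p))))
print(bot.sense()['position'])
E
```

```text
grip [227. 194.]
trig [283. 191.]
foot [182. 175.]
anv [104. 184.]
cell [125. 181.]
[ 431.156324   -380.39924419  180.89094986]
```

View pics/w1.png

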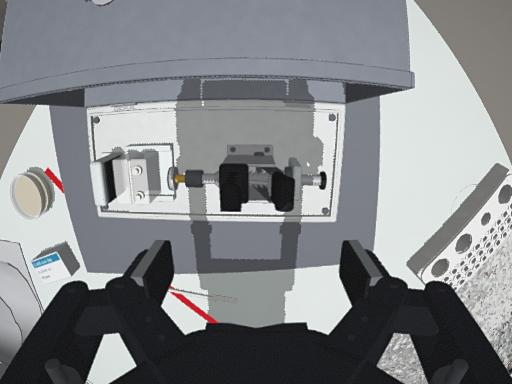

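The hood stands open against its stop. The grip is at about (234,187) in the wrist view, the trigger end at (282,188), the foot disc at (172,180) with brass beside it, and the tail button at (322,179). I'll settle the arm and measure these.

Call:
play_rows(motion="0 0 0 0 0 0 0;0 0 0 0 0 0 0")

```text
time_s: 4.8
position: [431.7, -381.0, 181.7]
orientation: [[0.714, -0.7, 0.004], [-0.7, -0.714, -0.004], [0.005, 0.0, -1.0]]
force: [1.0, 0.8, 0.3]
width: 85.5
finger_force: 0.0
```

```bash
cat >> h.py <<'E'
O=np.array([473,-349.4,1.5]);ex=np.array([.7145,-.6997,0]);ey=np.array([.6997,.7145,0])
C=lambda x,y,z:O+x*ex+y*ey+np.array([0,0,z])
def case(w): w=np.array(w)-O; return np.array([w@ex,w@ey,w[2]]).round(1)
E
python3 - <<'E'
from h import *
w=cap('wrist','w2.png'); print(bot.sense()['position'])
im=w['frame']; roi=(150,350,140,240); x0,x1,y0,y1=roi
for th in (18,30):
    n,l,s,ce=cv2.connectedComponentsWithStats((im.max(2)[y0:y1,x0:x1]<th).astype(np.uint8))
    for i in range(1,n):
        if s[i,4]>20: print(th,s[i,:5]+[x0,y0,0,0,0],(ce[i]+[x0,y0]).round(1))
h=cv2.cvtColor(im,cv2.COLOR_RGB2HSV)[y0:y1,x0:x1]
m=((h[...,0]>12)&(h[...,0]<28)&(h[...,1]>120)&(h[...,2]>60)); v,u=np.nonzero(m); print('brass',len(u),u.min()+x0,u.max()+x0,v.mean()+y0)
for n,p in dict(grip=(-8,-30,100),trig=(-8,-72,93),foot=(-8,18,42),tail=(-8,-95,42)).items(): print(n,np.round(projw(w,C(*p))))
cv2.imwrite('pics/c2.png',cv2.resize(im[130:240,70:350],None,fx=2.8,fy=2.8,interpolation=cv2.INTER_CUBIC)[:,:,::-1])
E
```

```text
[ 431.38521053 -380.7430242   180.96349018]
30 [221 173  27  44 778] [233.8 194. ]
30 [270 180  21  36 416] [278.6 193.9]
brass 58 179 187 185.5
grip [228. 201.]
trig [281. 198.]
foot [185. 183.]
tail [300. 183.]
```

View pics/c2.png

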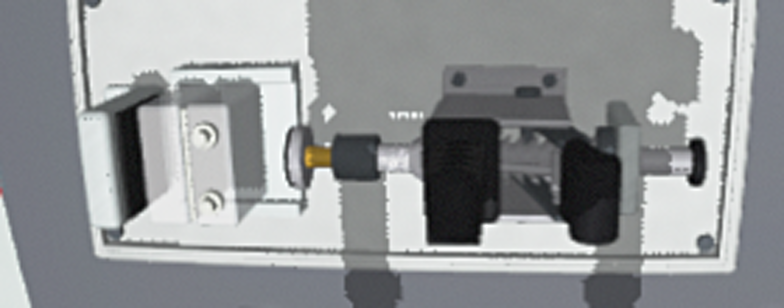

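```bash
python3 - <<'E'
from h import *
w=load('w2')
for n,u,v,z in(('gripTop',455,197,100),('gripL',427,215,100),('gripR',483,215,100),('trigL',570,225,93),('trigR',618,225,93),('footfaceTop',296,125,54),('footface',288,155,42),('stemR',333,157,42),('barrelR',380,157,42),('buttonR',706,162,42),('anvilFaceTop',125,222,69),('anvilBackTop',82,112,69),('base c1',68,0,12),('baseBR',740,268,12),('baseBL',97,258,12),('cell port',205,135,65),('cellRtop',240,222,60),('cellframe',187,222,60)):
    print(n,case(onzw(w,70+u/2.8,130+v/2.8,z+1.5)))
E
```

```text
gripTop [ -7.3 -33.6 100. ]
gripL [-12.7 -25.4 100. ]
gripR [-12.6 -41.4 100. ]
trigL [-18.2 -66.5  93. ]
trigR [-18.3 -80.7  93. ]
footfaceTop [ 3.3 24.1 54. ]
footface [-10.5  31.3  42. ]
stemR [-11.3  14.6  42. ]
barrelR [-11.4  -2.4  42. ]
buttonR [ -13.3 -118.    42. ]
anvilFaceTop [-27.1  86.7  69. ]
anvilBackTop [12.6 98.4 69. ]
base c1 [ 48.2 134.   12. ]
baseBR [ -67.3 -142.8   12. ]
baseBL [-65.1 135.5  12. ]
cell port [ 2.8 53.5 65. ]
cellRtop [-29.7  45.8  60. ]
cellframe [-30.   66.2  60. ]
```

Call:
play_rows(motion="0 3 40 0 0 0 0;0 3 80 0 0 0 0;0 3 117 0 0 0 0;0 3 117 0 0 0 0.2;0 3 117 0 0 0 0.2;0 3 117 0 0 0 0.2", squeeze=20)

```text
time_s: 5.45
position: [429.4, -383.0, 64.8]
orientation: [[0.714, -0.7, 0.003], [-0.7, -0.714, -0.004], [0.005, 0.0, -1.0]]
force: [-0.3, -0.0, 1.4]
width: 68.6
finger_force: 0.0
```

```bash
python3 - <<'E'
from h import *
w=cap('wrist','w3.png'); s=bot.sense();print(case(s['position']),s['width'],s['force'])
E
```

```text
[ -7.6 -54.5  63.4] 68.53204600142563 [0.5509785  0.41306451 0.67835292]
```

View pics/w3.png

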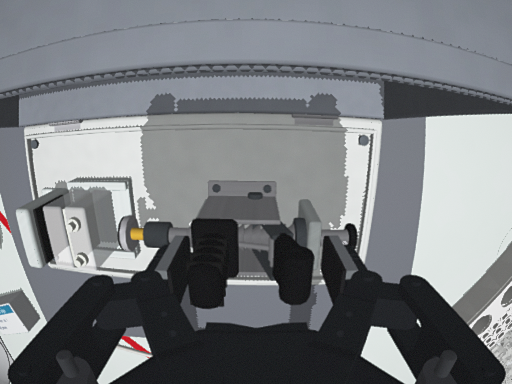

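```bash
cat >> h.py <<'E'
def brass(c,y0=None):
    im=c['frame']; h=cv2.cvtColor(im,cv2.COLOR_RGB2HSV)
    m=((h[...,0]>12)&(h[...,0]<28)&(h[...,1]>120)&(h[...,2]>60)).astype(np.uint8); m[:180]=0;m[280:]=0;m[:,:50]=0;m[:,200:]=0
    n,l,s,ce=cv2.connectedComponentsWithStats(m)
    if n<2: return 'none'
    i=1+np.argmax(s[1:,4]); b=l==i; rows=[np.nonzero(r)[0] for r in b if r.sum()>0]
    L=np.mean([r.min() for r in rows]);R=np.mean([r.max()+1 for r in rows]);v=ce[i][1]
    a=case(onzw(c,L,v,45));d=case(onzw(c,R,v,45))
    return dict(area=int(s[i,4]),uL=L.round(1),uR=R.round(1),v=v.round(1),yL=a[1],yR=d[1],len=(a[1]-d[1]).round(1),x=a[0])
def look(f=None):
    c=cap('wrist',f) if f else bot.capture('wrist'); s=bot.sense()
    print(brass(c),'tcp',case(s['position']),'w',round(s['width'],1),'ff',round(s['finger_force'],1),'F',case(s['force']+O),'t',s['time_s'])
    return c
E
python3 -c "
from h import *
print(brass(load('w3')))"
```

```text
{'area': 146, 'uL': np.float64(130.8), 'uR': np.float64(142.9), 'v': np.float64(233.5), 'yL': np.float64(24.7), 'yR': np.float64(16.1), 'len': np.float64(8.6), 'x': np.float64(-10.3)}
```

Call:
play_rows(motion="0 -4 0 0 0 0 0.3;0 -8 0 0 0 0 0.45;0 -11.5 0 0 0 0 0.56;0 -11.5 0 0 0 0 0.56;0 -11.5 0 0 0 0 0.56;0 -11.5 0 0 0 0 0.56")

```text
time_s: 6.1
position: [437.1, -373.1, 62.3]
orientation: [[0.715, -0.699, 0.002], [-0.699, -0.715, -0.0], [0.002, -0.002, -1.0]]
force: [2.9, 2.2, 5.8]
width: 37.6
finger_force: 4.4
```

```bash
python3 -c "
from h import *
look('w4.png')"
```

```text
{'area': 145, 'uL': np.float64(135.5), 'uR': np.float64(146.7), 'v': np.float64(232.8), 'yL': np.float64(32.5), 'yR': np.float64(24.8), 'len': np.float64(7.7), 'x': np.float64(-10.0)} tcp [ -9.  -42.1  60.8] w 37.4 ff 4.5 F [0.3 3.4 5.5] t 6.15
```

Call:
play_rows(motion="0 4 0 0 0 0 0.45;0 8 0 0 0 0 0.3;0 11.5 0 0 0 0 0.22;0 11.5 0 0 0 0 0.22;0 11.5 0 0 0 0 0.22")

```text
time_s: 6.65
position: [427.7, -381.7, 60.9]
orientation: [[0.714, -0.7, -0.0], [-0.7, -0.714, 0.0], [-0.001, 0.0, -1.0]]
force: [-0.9, -0.7, -0.1]
width: 66.9
finger_force: 0.0
```

```bash
python3 -c "
from h import *
look('w5.png')"
```

```text
{'area': 135, 'uL': np.float64(116.9), 'uR': np.float64(127.4), 'v': np.float64(231.9), 'yL': np.float64(32.3), 'yR': np.float64(24.7), 'len': np.float64(7.6), 'x': np.float64(-10.1)} tcp [ -9.7 -54.6  59.6] w 66.9 ff 0.0 F [ 0.3 -0.4  0.1] t 6.7
```

Call:
play_rows(motion="2 -4 -3 0 0 0 0.3;2 -7.5 -3 0 0 0 0.4;2 -9 -3 0 0 0 0.5;2 -9 -3 0 0 0 0.5;2 -9 -3 0 0 0 0.5")

```text
time_s: 7.2
position: [436.7, -376.4, 65.0]
orientation: [[0.715, -0.699, 0.002], [-0.699, -0.715, -0.0], [0.002, -0.001, -1.0]]
force: [1.8, 0.8, 4.3]
width: 42.9
finger_force: 3.1
```

```bash
python3 -c "
from h import *
look('w6.png')"
```

```text
{'area': 133, 'uL': np.float64(123.8), 'uR': np.float64(134.8), 'v': np.float64(233.2), 'yL': np.float64(39.8), 'yR': np.float64(31.8), 'len': np.float64(8.0), 'x': np.float64(-10.0)} tcp [ -7.1 -44.7  63.5] w 42.8 ff 3.4 F [1.6 2.3 4.1] t 7.25
```

Call:
play_rows(motion="0 -1 0 0 0 0 0.53;0 -2.5 0 0 0 0 0.56;0 -2.5 0 0 0 0 0.56;0 -2.5 0 0 0 0 0.56")

```text
time_s: 7.65
position: [438.3, -374.5, 64.9]
orientation: [[0.715, -0.7, 0.002], [-0.7, -0.715, 0.0], [0.001, -0.001, -1.0]]
force: [3.1, 3.1, 5.4]
width: 37.8
finger_force: 5.0
```

```bash
python3 -c "
from h import *
look('w7.png')"
```

```text
{'area': 137, 'uL': np.float64(123.8), 'uR': np.float64(134.4), 'v': np.float64(232.9), 'yL': np.float64(42.2), 'yR': np.float64(34.5), 'len': np.float64(7.7), 'x': np.float64(-9.9)} tcp [ -7.3 -42.1  63.4] w 37.4 ff 5.1 F [0.2 4.7 5.6] t 7.7
```

Call:
play_rows(motion="0 4 0 0 0 0 0.45;0 8 0 0 0 0 0.3;0 11.5 0 0 0 0 0.22;0 11.5 0 0 0 0 0.22;0 11.5 0 0 0 0 0.22")

```text
time_s: 8.2
position: [429.0, -383.2, 63.9]
orientation: [[0.714, -0.7, -0.001], [-0.7, -0.714, 0.0], [-0.001, 0.0, -1.0]]
force: [0.2, 0.2, -0.4]
width: 66.8
finger_force: 0.0
```

```bash
python3 -c "
from h import *
c=look('w8.png')
cv2.imwrite('pics/c8.png',cv2.resize(c['frame'][160:320,0:260],None,fx=3,fy=3,interpolation=cv2.INTER_CUBIC)[:,:,::-1])"
```

```text
{'area': 124, 'uL': np.float64(106.6), 'uR': np.float64(116.9), 'v': np.float64(232.3), 'yL': np.float64(41.8), 'yR': np.float64(33.9), 'len': np.float64(7.9), 'x': np.float64(-10.1)} tcp [ -7.7 -54.7  62.5] w 66.7 ff 0.0 F [ 0.4  0.1 -0.3] t 8.25
```

View pics/c8.png

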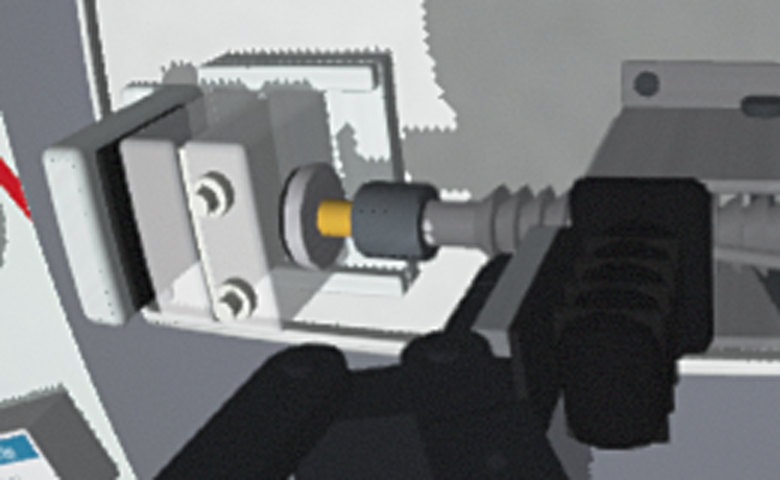

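The foot is at the cell and only a thin gap remains at the anvil. The brass is still at full length. I'll make the third stroke in small steps.

Call:
play_rows(motion="0 -4 0 0 0 0 0.3;0 -6 0 0 0 0 0.36;0 -7.5 0 0 0 0 0.42;0 -7.5 0 0 0 0 0.42;0 -7.5 0 0 0 0 0.42")

```text
time_s: 8.75
position: [434.9, -377.9, 64.6]
orientation: [[0.714, -0.7, 0.0], [-0.7, -0.714, -0.001], [0.001, 0.0, -1.0]]
force: [-1.1, -3.3, 1.8]
width: 49.1
finger_force: 1.5
```

```bash
python3 -c "
from h import *
look('w9.png')"
```

```text
{'area': 125, 'uL': np.float64(111.5), 'uR': np.float64(121.9), 'v': np.float64(232.5), 'yL': np.float64(46.3), 'yR': np.float64(38.4), 'len': np.float64(7.9), 'x': np.float64(-9.9)} tcp [ -7.4 -47.   63. ] w 49.4 ff 1.5 F [ 0.8 -3.3  1.9] t 8.8
```

Call:
play_rows(motion="0 -1 0 0 0 0 0.445;0 -2 0 0 0 0 0.47;0 -2 0 0 0 0 0.47;0 -2 0 0 0 0 0.47")

```text
time_s: 9.2
position: [436.1, -376.3, 64.4]
orientation: [[0.714, -0.7, -0.0], [-0.7, -0.714, -0.0], [0.0, 0.0, -1.0]]
force: [-3.4, -2.5, 2.7]
width: 45.2
finger_force: 2.0
```

```bash
python3 -c "
from h import *
look('w10.png')"
```

```text
{'area': 115, 'uL': np.float64(112.4), 'uR': np.float64(122.0), 'v': np.float64(232.5), 'yL': np.float64(47.5), 'yR': np.float64(40.2), 'len': np.float64(7.3), 'x': np.float64(-10.0)} tcp [ -7.6 -45.1  62.8] w 45.3 ff 2.1 F [ 0.2 -4.5  2.6] t 9.25
```

Call:
play_rows(motion="0 -1 0 0 0 0 0.49;0 -2 0 0 0 0 0.515;0 -2 0 0 0 0 0.515;0 -2 0 0 0 0 0.515")

```text
time_s: 9.65
position: [437.4, -374.9, 64.4]
orientation: [[0.714, -0.7, -0.0], [-0.7, -0.714, -0.0], [0.0, 0.0, -1.0]]
force: [-3.6, -3.8, 3.9]
width: 41.4
finger_force: 2.5
```

```bash
python3 -c "
from h import *
look('w11.png')"
```

```text
{'area': 87, 'uL': np.float64(114.8), 'uR': np.float64(122.0), 'v': np.float64(232.5), 'yL': np.float64(47.6), 'yR': np.float64(42.2), 'len': np.float64(5.4), 'x': np.float64(-9.9)} tcp [ -7.5 -43.1  62.9] w 41.8 ff 2.5 F [-0.5 -5.6  4.5] t 9.7
```

Call:
play_rows(motion="0 -1 0 0 0 0 0.54;0 -2.2 0 0 0 0 0.565;0 -2.2 0 0 0 0 0.565;0 -2.2 0 0 0 0 0.565")

```text
time_s: 10.1
position: [438.9, -373.5, 64.5]
orientation: [[0.714, -0.7, -0.0], [-0.7, -0.714, -0.001], [0.0, 0.001, -1.0]]
force: [-3.5, -5.3, 4.4]
width: 37.1
finger_force: 2.8
```

```bash
python3 -c "
from h import *
look('w12.png')"
```

```text
{'area': 42, 'uL': np.float64(117.7), 'uR': np.float64(121.2), 'v': np.float64(232.3), 'yL': np.float64(47.5), 'yR': np.float64(44.9), 'len': np.float64(2.6), 'x': np.float64(-9.6)} tcp [ -7.5 -41.1  63. ] w 37.5 ff 2.8 F [-0.2 -5.5  4.3] t 10.15
```

Call:
play_rows(motion="0 0 0 0 0 0 0.565;0 0 0 0 0 0 0.565;0 0 0 0 0 0 0.565;0 0 0 0 0 0 0.565;0 0 0 0 0 0 0.565;0 0 0 0 0 0 0.565;0 0 0 0 0 0 0.565;0 0 0 0 0 0 0.565")

```text
time_s: 10.95
position: [438.9, -373.5, 64.5]
orientation: [[0.714, -0.7, -0.0], [-0.7, -0.714, -0.001], [0.0, 0.0, -1.0]]
force: [-4.2, -3.3, 4.2]
width: 37.1
finger_force: 2.8
```

```bash
python3 -c "
from h import *
c=look('w13.png')
cv2.imwrite('pics/c13.png',cv2.resize(c['frame'][20:320,0:400],None,fx=2,fy=2,interpolation=cv2.INTER_CUBIC)[:,:,::-1])"
```

```text
{'area': 42, 'uL': np.float64(117.7), 'uR': np.float64(121.2), 'v': np.float64(232.3), 'yL': np.float64(47.4), 'yR': np.float64(44.8), 'len': np.float64(2.6), 'x': np.float64(-9.6)} tcp [ -7.5 -41.1  63. ] w 36.8 ff 2.8 F [-0.1 -4.8  3.5] t 11.0
```

View pics/c13.png

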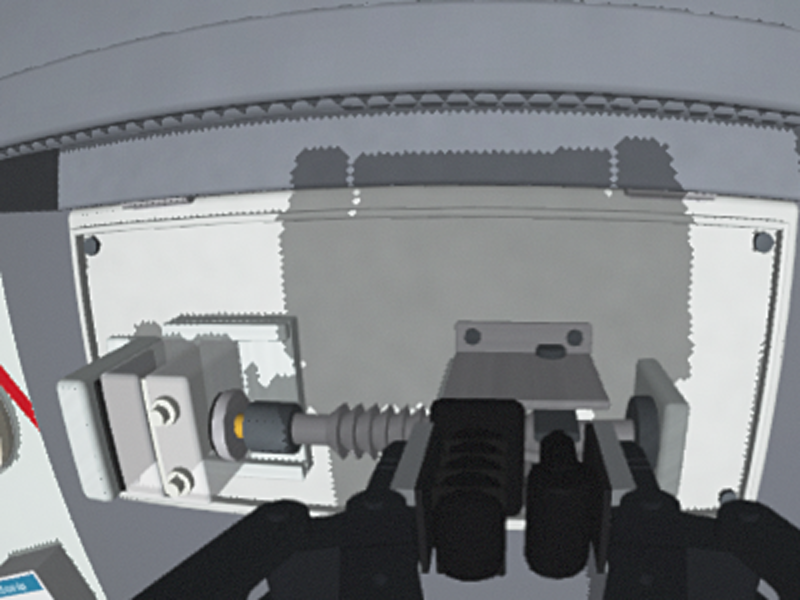

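The cell is flat against the anvil. The brass at about (240,427) in the crop has shortened by about 5 mm, and the hood is still open. The reading stayed steady for 0.9 s, so I'll hand in.

```bash
python3 -c "
from plant import bot
print(bot.close_job())"
```

```text
the job is handed in; nothing more can be done
None
```

I swung the hood back to its stop and pumped the trigger three strokes. The cell is now pressed against the anvil with the foot's spring about 5 mm (half) closed, and I handed the job in at about 11 s with the trigger still held squeezed.

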